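# Shut the bench air line

## Task

Shut the bench air: push the loose cover of the grey valve box sideways, all the way along onto the box's deck, so that the two valve handles are uncovered; then push the handle that ends in the broad flat paddle round until it is fully shut against its stop. Only push: do not lift the cover out of its guides, leave the plain narrow handle as it is, and do not knock over or shift the jars and other things on the bench.

Things in the scene. Friction and masses are not known exactly. Their poses are not given: they have to be found in the camera images.
- box: Grey valve box fixed to the bench, 170 (x) by 510 (y) by 66 mm high; origin at the centre of its underside. +y half: open well with two valves. -y half: flat deck level with the well's rim, z = 66. Guide lips on the long sides and end stops at both ends rise 9 above that (to z = 75); end stops' inner faces at box y = +-249. Short copper stubs leave its far (+x) side.
- box_well (a point): Centre of the well's floor, 8 above the bench, at box x 0, y +125. The well's inside spans box x -65 to 65 and y 10 to 240 mm and is open at the top (z = 66).
- box_deck (a point): Centre of the deck's top, 66 above the bench, at box x 0, y -128: where the centre of the cover's underside comes to lie when it is fully aside against the end stop.
- cover: Loose aluminium plate, 154 (x) by 242 (y) by 5 mm, 0.3 to 0.65 kg, with a fixed grey block on top. Origin: centre of its underside. Lies at z = 66 between the guide lips (2 mm play a side), at the start over the well (origin at box y +90 to +126). It slides along box -y onto the deck until the end stop halts it at box y -128. Less than 8 N moves it.
- cover_block (a point): Centre of the top of the upright block in the middle of the cover: 80 (x) by 24 (y) by 20 high, standing on the plate; this point is 25 above the plate's underside, 91 above the bench.
- paddle (a joint): Turn of the broad-paddle handle, rad: 0 = open, pointing along box -x; grows clockwise seen from above; pi/2 = shut at its stop, pointing along box +y. Starts at 0 to 0.3; friction of 0.1 N m holds it. Steel, 58 mm long from the pivot, 42 to 54 above the bench: a 12 wide neck to 22 from the pivot, then a flat paddle 26 wide, 36 long.
- paddle_pivot (a point): On the vertical axis of the paddle handle, at mid-thickness, 48 above the bench; lies at box x = +10, box y = +70 or +170 (the two valves may swap places). Its axes turn with the handle, whose length runs along its -x axis; it closes by moving along its +y.
- paddle_tip (a point): Middle of the free end of the paddle handle, 58 from its pivot, 48 above the bench.
- rod (a joint): The other valve's handle, same values: 0 open (along box -x), pi/2 shut (along box +y). It starts at 0 to 0.3 and stays as it is. A plain straight steel bar, 12 wide, 12 thick, 58 long, at the same height.
- rod_tip (a point): Middle of the free end of the plain handle, 58 from its pivot, 48 above the bench.
- jar_front: Loose small glass screw jar with brass lid, 50 across, 68 high, standing close to the box's near side; origin at the centre of its underside. Bystander.
- jar_end: The same kind of jar, standing by the box's +y end. Bystander.
- jar_back: The same kind of jar in amber glass, standing close to the box's far side. Bystander.
- screwdriver: Loose screwdriver, 170 long, lying on the bench near the box's near side, roughly along it; origin on its underside. Bystander.
- mug: White mug, 80 across, 92 high, on the bench at the robot's right; origin at the centre of its underside. Bystander.
- spray_can: Dark metal can, 60 across, 170 high, on the bench at the robot's left; origin at the centre of its underside. Bystander.

How it is judged:
On the way, in this order (a step that is already met when the one before it is completed fails the run):
1. the cover is slid all the way onto the deck (within 15 mm of its end stop) (y of cover in the frame of box below -0.113 m), for 0.2 s.
2. the paddle handle is pushed shut (within about 7 degrees of its stop) (value of joint paddle above 1.45 rad), for 0.2 s.
At the end, for the whole second after the job is handed in: The cover lies flat on the deck between its guides, within 15 mm of the end stop and at rest; the paddle handle is at 1.45 rad or more (stop at 1.571) and still; the plain handle's tip is within 12 mm and every jar, tool, mug and can within 30 mm of where it started (y of cover in the frame of box below -0.113 m and height (world z) of cover between 0.062 and 0.07 m and angle between cover's own z axis and vertical below 0.04 rad and value of joint paddle above 1.45 rad and velocity of joint paddle below 0.05 rad/s and linear speed of cover below 0.02 m/s and distance of rod_tip from where it was at the start of the episode below 0.012 m and distance of each of jar_front, jar_end, jar_back, screwdriver, mug, spray_can from where it was at the start of the episode below 0.03 m); the robot touches nothing.
It fails at once if the cover is lifted (more than 10 mm) or tipped out of its guides (height (world z) of cover above 0.076 m or angle between cover's own z axis and vertical above 0.1 rad).
It fails at once if the plain handle is turned (tip moved more than 12 mm) (distance of rod_tip from where it was at the start of the episode above 0.012 m).
It fails at once if a bystander is shifted more than 30 mm or knocked over (distance of any of jar_front, jar_end, jar_back, screwdriver, mug, spray_can from where it was at the start of the episode above 0.03 m or angle between any of jar_front, jar_end, jar_back, mug, spray_can's own z axis and vertical above 0.5 rad).
It also fails if it takes over 51 s, if anything falls off the work surface, if the arm or the gripper's body presses on something with over 40 N, if the wrist force passes 120 N, or if a joint passes its speed limit or range.

## Robot

A 7-joint arm with a two-finger parallel gripper is mounted at the origin on the work surface. World frame = base frame: x ahead of the robot, y to its left, z up, the work surface at z = 0. Lengths are in m, angles in rad, forces in N, time in s.
With the tool pointing down it reaches from about 0.4 to 0.85 m from the base axis. Payload 10.4 kg.
Tool frame: the origin (TCP) lies where the fingers leave the gripper's body, on its centre line; the fingertips stand 73 mm ahead of it and the grasp point (between the pads) lies 54 mm ahead of it; z points along the fingers, y is the line along which they close (so a half turn about z gives the same grasp; the last joint's range is limited). The gripper opens to 85 mm and grips with 20 to 120 N. Pads are 22 mm wide; open, the fingers measure 114 mm over their backs; the gripper's body (76 mm by 85 mm) begins 54 mm behind the grasp point. The pads swing forward as they close: fully open they stand 13 mm farther back than shut.
Start: joints at [-1.133, 0.332, -0.065, 1.46, 0.022, 1.35, -0.088], TCP at [0.278, 0.56, 0.304] pointing down, gripper open.
Joint ranges: [-2.6, 2.6], [-0.5, 2.12], [-1.47, 1.34], [0.16, 2.42], [-1.27, 4.41], [0.06, 2.06], [-2.6, 2.6]. Speed limits (rad/s): [2.22, 2.22, 2.79, 2.79, 3.14, 3.14, 3.14].

## Interface

Orientations are given as a 3x3 rotation matrix whose columns are the frame's x, y, z axes.
In Python, from workcell import monitor, viewer, job gives the robot as it stands. The module is installed in compiled form; this text tells all that it offers.
- The arm moves only by the tool step_arm, never from a script. Its argument "deltas" is a list that holds one entry, the list of rows, each a list of 7 numbers: the shift along the tool's x, y, z in units of 30 cm (1.0 is 30 cm), then the turn, a rotation vector about the tool's x, y, z in units of pi/4 rad (1.0 is pi/4 rad), then the opening, from 0 (shut) to 1 (fully open). A call has 1 to 12 rows; each row is the pose to reach, as a shift and turn from the pose commanded when the call began, along the tool's axes at that moment; what a row does not reach only later rows make up. A row lasts 1/10 s, in which the tool goes at most 50 mm and 8.59 degrees, less where a joint would pass 70% of its speed; a pose out of reach is approached as far as the arm can. A call with a number of a shift or a turn outside -1 to 1 is refused whole. A call with a gripper value outside its range is refused whole. The fingers move at their own pace and stop on an object; "grip_force" is the grip in N (left out, the last holds). Time passes only in rows, so rows that repeat a pose let the fingers close. It gives the time, the measured TCP pose, the force, the opening and the grip force at its end, in the units of the state.
- monitor.state(): the state, without advancing time (a new reading comes with each control period).
- viewer.snapshot(name): name is "scene" or "top" or "wrist"; returns a dict with "color" (384x512x3 uint8, red, green, blue), "fx", "fy", "cx", "cy" (pixels), "rvec" (rotation vector, rad) and "tvec" (3), from world to camera coordinates, as OpenCV has them. Camera axes: x right, y down, z forward; pixel columns grow to the right and rows downward; lengths in m; the calibration is good to about 2 mm. A picture is of the moment at which its call begins. There is no depth.
- job.sign_off(): hands the job in; it is judged then, once.
The state is a dict: "t": time; "joint_positions": joint angles; "qvel": joint speeds; "effort": joint torques, N m; "tool_pos": TCP position; "tool_rot": TCP orientation; "force": force on the tool from outside, world axes, zero at the start; "wrist_torque": the same for the moment, N m; "opening": finger opening in m; "finger_force": force on a finger pad.
Only numpy, scipy, OpenCV 4.12 (cv2) and the standard library are available. Lean on these libraries where they do the work, as an engineer would, in place of code of your own. Each camera call takes 0.05 s, during which the arm holds its last target. There are 200 camera calls.

## Working session

There is one attempt and no reset: what is moved stays moved. The work goes in short steps, Python scripts to look and compute and a tool call to move; the robot and the scene stay as the last step left them, time stands still between calls to the robot, and variables do not carry over. Pictures are saved under pics/ and viewed, at most 10 in all, crops included, and the job is handed in when it is done.

Besides the shell and the picture viewer there is one more tool, called after "Call:" by a JSON object that holds its "fn" and its "kwargs". step_arm: Moves the arm, as the interface text tells. Its arguments: {"type":"object","properties":{"deltas":{"type":"array"},"grip_force":{"type":"number"}},"required":["deltas"]}

```bash
mkdir -p pics; cat > h.py <<'E'
import numpy as np, cv2
from workcell import monitor, viewer, job
def snap(n,f):
    s=viewer.snapshot(n); cv2.imwrite('pics/'+f+'.png',cv2.cvtColor(s['color'],cv2.COLOR_RGB2BGR))
    np.savez('pics/'+f+'.npz',**{k:v for k,v in s.items()}); return s
def ray(f,u,v,z):
    s=np.load('pics/'+f+'.npz'); R=cv2.Rodrigues(s['rvec'])[0]; t=s['tvec'].ravel()
    c=-R.T@t; d=R.T@np.array([(u-s['cx'])/s['fx'],(v-s['cy'])/s['fy'],1.]); return c+d*(z-c[2])/d[2]
def proj(f,P):
    s=np.load('pics/'+f+'.npz'); K=np.array([[s['fx'],0,s['cx']],[0,s['fy'],s['cy']],[0,0,1]],float)
    return cv2.projectPoints(np.array(P,float).reshape(-1,1,3),s['rvec'],s['tvec'],K,None)[0].reshape(-1,2)
E
python3 - <<'E'
from h import *
snap('top','t0');snap('scene','s0')
s=monitor.state();print(s['t'],s['tool_pos'],np.round(s['tool_rot'],3),s['opening'])
E
```

```text
0.1 [0.27780674 0.55958212 0.30318662] [[-0.896  0.445 -0.001]
 [ 0.445  0.896 -0.001]
 [-0.    -0.001 -1.   ]] 0.08516224343901993
```

View pics/t0.png

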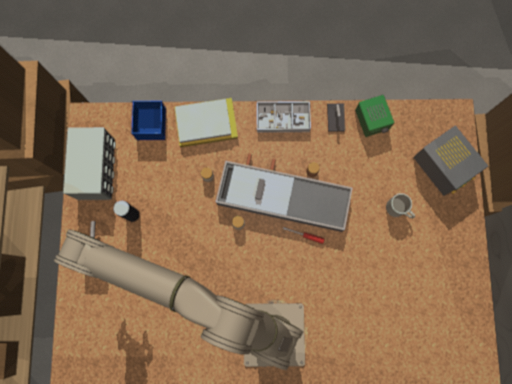

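View pics/s0.png

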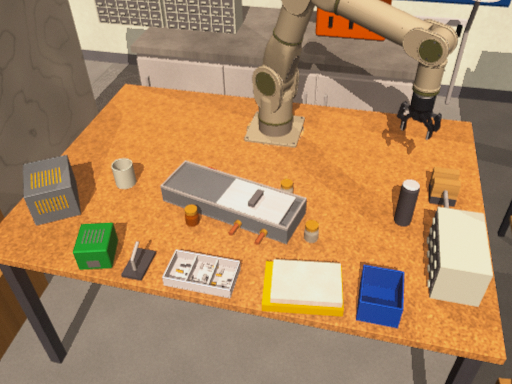

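The top view shows the box with rim corners near (226,163), (351,187), (344,229) and (217,203), and the cover block at about (260,189). The amber jar is at (313,169). The other jars are at (206,174) and (238,222), and the screwdriver is at (314,238). I'll enlarge this for corners.

```bash
python3 - <<'E'
from h import *
a=cv2.imread('pics/t0.png')[145:255,195:360]
cv2.imwrite('pics/c0.png',cv2.resize(a,None,fx=4.8,fy=4.8,interpolation=cv2.INTER_CUBIC))
for p in [(226,163),(351,187),(344,229),(217,203)]: print(ray('t0',*p,.075).round(4))
print(ray('t0',260,189,.091))
E
```

```text
[0.6587 0.1775 0.075 ]
[ 0.5576 -0.3116  0.075 ]
[ 0.3931 -0.2777  0.075 ]
[0.4986 0.2115 0.075 ]
[0.54942038 0.04385243 0.091     ]
```

View pics/c0.png

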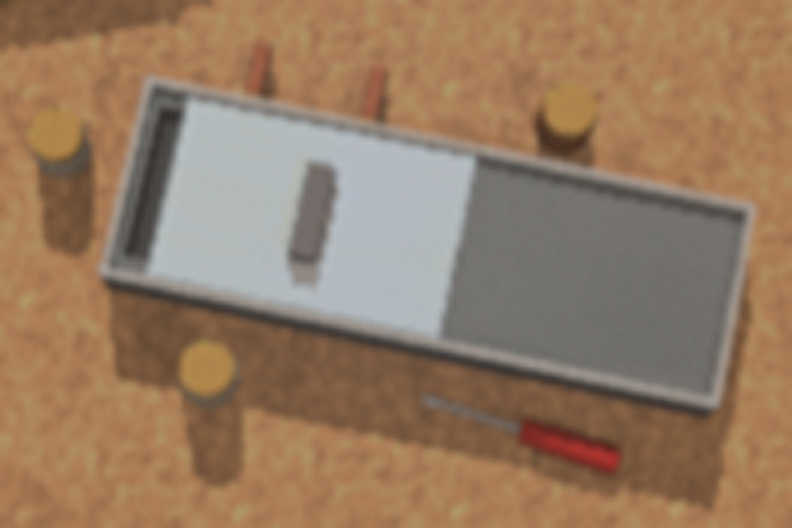

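The crop shows the rim corners at (150,78), (753,207), (717,406) and (102,273), and the block top centre at about (319,211). I'll fit the box pose from these.

```bash
cat >> h.py <<'E'
def fit(f,pix):
    W=np.array([ray(f,u,v,.075)[:2] for u,v in pix]); L=np.array([[.085,.255],[.085,-.255],[-.085,-.255],[-.085,.255]])
    c=W.mean(0); H=L.T@(W-c); U,_,V=np.linalg.svd(H); R=V.T@U.T
    return c,R,np.abs(W-c-L@R.T).max()
E
python3 - <<'E'
from h import *
px=lambda x,y:((x+.5)/4.8-.5+195,(y+.5)/4.8-.5+145)
c,R,e=fit('t0',[px(*p) for p in [(150,78),(753,207),(717,406),(102,273)]])
a=np.arctan2(R[1,0],R[0,0]); print(c,a,e)
np.savez('box.npz',c=c,R=R)
b=lambda f,p,z:((ray(f,*p,z)[:2]-c)@R*1e3).round(1)
print('block',b('t0',px(319,211),.091),'jars',b('t0',px(57,133),.068),b('t0',px(207,368),.068),b('t0',px(569,110),.068))
s=monitor.state(); T=s['tool_rot'];
print('tool x angle rel box', np.arctan2(T[1,0],T[0,0])-a)
for y in (.15,.125,-.09): print(y,R@[0,y]+c)
E
```

```text
[ 0.52977834 -0.0491985 ] -0.22445139053490631 0.003327720388690225
block [ 1.  91.4] jars [ 23.4 317.3] [-140.1  153. ] [132.7 -90.4]
tool x angle rel box 2.905254536303323
0.15 [0.56316407 0.09703895]
0.125 [0.55759978 0.07266604]
-0.09 [ 0.5097469  -0.13694098]
```

Call:
{"fn": "step_arm", "kwargs": {"deltas": [[[-0.78,-0.51,0,0,0,0,0],[-0.78,-0.51,0,0,0,0,0],[-0.78,-0.51,0,0,0,0,0],[-0.78,-0.51,0,0,0,0,0],[-0.78,-0.51,0,0,0,0,0],[-0.78,-0.51,0,0,0,0,0],[-0.78,-0.51,0,0,0,0,0],[-0.78,-0.51,0,0,0,0,0]]]}}

```text
t: 0.9
tool_pos: [0.4194, 0.3185, 0.3038]
tool_rot: [[-0.895, 0.446, -0.0], [0.446, 0.895, 0.0], [0.0, -0.0, -1.0]]
force: [-0.2, 0.6, 0.3]
opening: 0.0002
finger_force: 0.0
```

Call:
{"fn": "step_arm", "kwargs": {"deltas": [[[-0.78,-0.51,0.1,0,0,-0.3,0],[-0.78,-0.51,0.1,0,0,-0.3,0],[-0.78,-0.51,0.1,0,0,-0.3,0],[-0.78,-0.51,0.1,0,0,-0.3,0],[-0.78,-0.51,0.1,0,0,-0.3,0],[-0.78,-0.51,0.1,0,0,-0.3,0],[-0.78,-0.51,0.1,0,0,-0.3,0],[-0.78,-0.51,0.1,0,0,-0.3,0],[-0.78,-0.51,0.1,0,0,-0.3,0]]]}}

```text
t: 1.8
tool_pos: [0.5606, 0.0801, 0.2737]
tool_rot: [[-0.975, 0.22, -0.001], [0.22, 0.975, 0.001], [0.001, 0.001, -1.0]]
force: [-0.6, -0.3, -0.3]
opening: -0.0
finger_force: 0.0
```

```bash
cat >> h.py <<'E'
def st():
    B=np.load('box.npz'); s=monitor.state(); T=s['tool_rot']
    print('t',s['t'],'box xy',((s['tool_pos'][:2]-B['c'])@B['R']*1e3).round(1),'z',s['tool_pos'][2].round(4),'F',np.round(s['force'],1),'op',s['opening'])
    print('toolx in box',(B['R'].T@T[:2,0]).round(3),'tool z',T[:,2].round(3))
E
python3 - <<'E'
from h import *
st(); snap('wrist','w0')
E
```

```text
t 1.8 box xy [  1.3 132.9] z 0.2737 F [-0.6 -0.3 -0.3] op -2.794394545516349e-06
toolx in box [-1.    -0.003] tool z [-0.001  0.001 -1.   ]
```

View pics/w0.png

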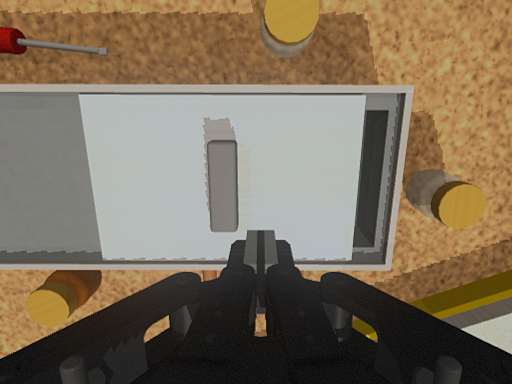

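The wrist view shows the block top spanning (209–237, 142–231), with the closed fingertips at (262,240), on its +y side. The right rim corners are at about (411,88) and (392,268).

```bash
python3 - <<'E'
from h import *
B=np.load('box.npz');c,R=B['c'],B['R']
b=lambda p,z:((ray('w0',*p,z)[:2]-c)@R*1e3).round(1)
for p in [(209,142),(237,142),(212,231),(238,231)]: print('blk',b(p,.091))
print('corners',b((412,87),.075),b((392,270),.075))
s=monitor.state()
for d in(.06,.073,.086): print(d,proj('w0',[s['tool_pos']+s['tool_rot']@[0,0,d], s['tool_pos']+s['tool_rot']@[0.011,0,d],s['tool_pos']+s['tool_rot']@[0.011,0.0145,d]]).round(0).tolist())
E
```

```text
blk [-38.6  89.5]
blk [-38.7 112.1]
blk [38.7 88.9]
blk [ 38.7 111.6]
corners [-82.2 255.4] [ 85.4 258.7]
0.06 [[264.0, 258.0], [265.0, 236.0], [297.0, 236.0]]
0.073 [[264.0, 246.0], [264.0, 226.0], [294.0, 226.0]]
0.086 [[264.0, 236.0], [264.0, 217.0], [291.0, 217.0]]
```

Call:
{"fn": "step_arm", "kwargs": {"deltas": [[[0,0,0.15,0,0,0,0],[0,0,0.3,0,0,0,0],[0,0,0.36,0,0,0,0],[0,0,0.38,0,0,0,0],[0,0,0.385,0,0,0,0],[0,0,0.385,0,0,0,0]]]}}

```text
t: 2.45
tool_pos: [0.5616, 0.0784, 0.1597]
tool_rot: [[-0.975, 0.222, 0.002], [0.222, 0.975, 0.001], [-0.002, 0.001, -1.0]]
force: [0.5, -0.1, -0.0]
opening: -0.0
finger_force: 0.0
```

```bash
python3 - <<'E'
from h import *
st(); snap('wrist','w1');snap('scene','s1')
a=cv2.imread('pics/w1.png');b=cv2.resize(cv2.imread('pics/s1.png')[140:260,150:320],None,fx=3.2,fy=3.2,interpolation=cv2.INTER_CUBIC)[:384]
cv2.imwrite('pics/m1.png',np.hstack([a[:,120:376],b]))
E
```

```text
t 2.45 box xy [  2.7 131.5] z 0.1597 F [ 0.5 -0.1 -0. ] op -3.3077925922729645e-05
toolx in box [-1. -0.] tool z [ 0.002  0.001 -1.   ]
```

View pics/m1.png

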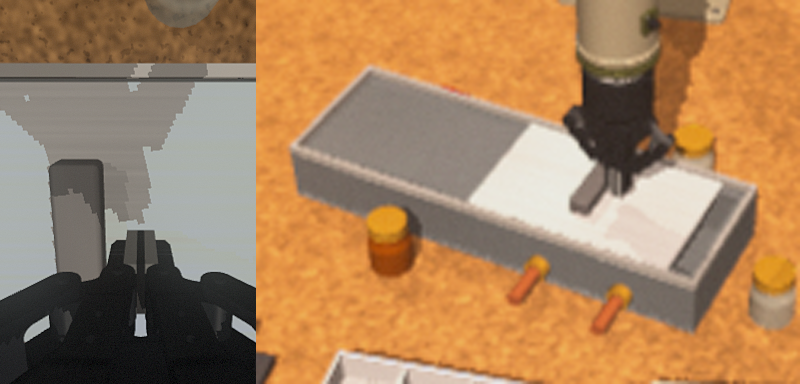

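The fingertips are beside the block, with no contact yet. Next I'll go slightly lower and push along −y.

Call:
{"fn": "step_arm", "kwargs": {"deltas": [[[0,0,0.012,0,0,0,0],[0,-0.03,0.012,0,0,0,0],[0,-0.06,0.012,0,0,0,0],[0,-0.1,0.012,0,0,0,0],[0,-0.15,0.012,0,0,0,0],[0,-0.2,0.012,0,0,0,0],[0,-0.25,0.012,0,0,0,0],[0,-0.3,0.012,0,0,0,0],[0,-0.35,0.012,0,0,0,0],[0,-0.4,0.012,0,0,0,0],[0,-0.43,0.012,0,0,0,0],[0,-0.43,0.012,0,0,0,0]]]}}

```text
t: 3.75
tool_pos: [0.5318, -0.0501, 0.1548]
tool_rot: [[-0.974, 0.226, -0.0], [0.226, 0.974, -0.001], [0.0, -0.001, -1.0]]
force: [-0.3, -0.1, -0.3]
opening: -0.0002
finger_force: 0.0
```

```bash
python3 - <<'E'
from h import *
st(); snap('wrist','w2')
a=cv2.imread('pics/w2.png');cv2.imwrite('pics/w2.png',a)
E
```

```text
t 3.75 box xy [ 2.1 -0.4] z 0.1548 F [-0.3 -0.1 -0.3] op -0.0001801559616628035
toolx in box [-1.     0.003] tool z [-0.    -0.001 -1.   ]
```

View pics/w2.png

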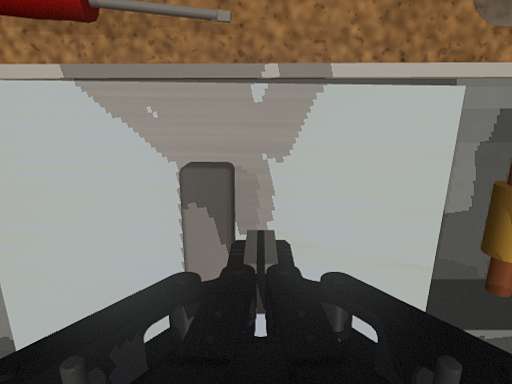

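The cover is moving: its block is just left of the fingers, at (208,220), and the well is opening up on the right. I'll continue to the stop.

Call:
{"fn": "step_arm", "kwargs": {"deltas": [[[0,-0.05,0,0,0,0,0],[0,-0.1,0,0,0,0,0],[0,-0.15,0,0,0,0,0],[0,-0.2,0,0,0,0,0],[0,-0.24,0,0,0,0,0],[0,-0.27,0,0,0,0,0],[0,-0.29,0,0,0,0,0],[0,-0.31,0,0,0,0,0],[0,-0.32,0,0,0,0,0],[0,-0.33,0,0,0,0,0]]]}}

```text
t: 4.8
tool_pos: [0.5102, -0.1445, 0.1548]
tool_rot: [[-0.975, 0.223, 0.0], [0.223, 0.975, 0.0], [0.0, 0.0, -1.0]]
force: [0.2, 2.2, -1.0]
opening: 0.0001
finger_force: 1.1
```

Call:
{"fn": "step_arm", "kwargs": {"deltas": [[[0,-0.01,0,0,0,0,0],[0,-0.02,0,0,0,0,0],[0,-0.02,0,0,0,0,0]]]}}

```text
t: 5.1
tool_pos: [0.5089, -0.1469, 0.1546]
tool_rot: [[-0.975, 0.22, -0.001], [0.22, 0.975, 0.005], [0.002, 0.004, -1.0]]
force: [-0.9, 14.1, 2.7]
opening: 0.0004
finger_force: 7.1
```

```bash
python3 - <<'E'
from h import *
st(); snap('top','t3')
E
```

```text
t 5.1 box xy [  1.4 -99.9] z 0.1546 F [-0.9 14.1  2.7] op 0.0003750107237558456
toolx in box [-1.    -0.002] tool z [-0.001  0.005 -1.   ]
```

Force has risen to 14 N at box y −100, so the cover is against its stop. Now I'll back off and look into the well.

Call:
{"fn": "step_arm", "kwargs": {"deltas": [[[0,0.04,0,0,0,0,0],[0,0.08,-0.02,0,0,0,0],[0,0.15,-0.15,0,0,0,0],[0,0.25,-0.3,0,0,0,0],[0,0.4,-0.4,0,0,0,0],[0,0.56,-0.5,0,0,0,0],[0,0.6,-0.55,0,0,0,0],[0,0.6,-0.55,0,0,0,0],[0,0.6,-0.55,0,0,0,0]]]}}

```text
t: 6.05
tool_pos: [0.5491, 0.0251, 0.3202]
tool_rot: [[-0.975, 0.223, 0.001], [0.223, 0.975, -0.001], [-0.001, -0.0, -1.0]]
force: [0.8, 0.1, -0.3]
opening: -0.0001
finger_force: 0.0
```

```bash
python3 - <<'E'
from h import *
st(); snap('wrist','w4');snap('top','t4')
a=cv2.imread('pics/w4.png');b=cv2.resize(cv2.imread('pics/t4.png')[145:240,205:360],None,fx=3.2,fy=3.2,interpolation=cv2.INTER_CUBIC)[:,:288]
b=np.vstack([b,np.zeros((384-b.shape[0],288,3),np.uint8)])
cv2.imwrite('pics/m4.png',np.hstack([a,b]))
E
```

```text
t 6.05 box xy [ 2.3 76.8] z 0.3202 F [ 0.8  0.1 -0.3] op -5.2731464581887684e-05
toolx in box [-1. -0.] tool z [ 0.001 -0.001 -1.   ]
```

View pics/m4.png

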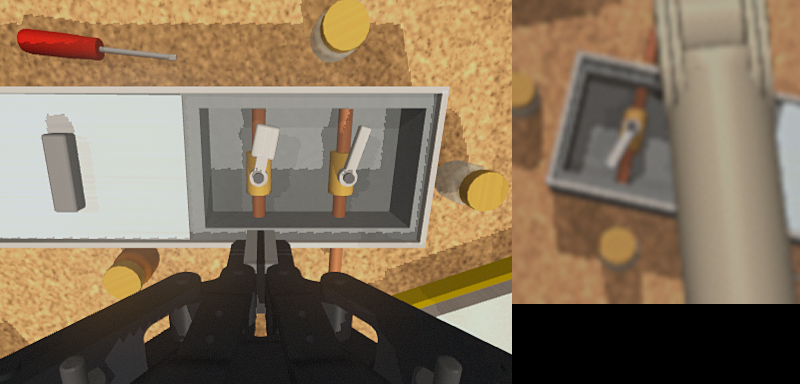

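The paddle is the left valve, with pivot (259,178) and tip middle about (270,126). The rod is on the right, with pivot (348,178). The cover lies fully on the deck, with its edge at u≈187.

```bash
python3 - <<'E'
from h import *
B=np.load('box.npz');c,R=B['c'],B['R']
b=lambda p,z:(ray('w4',*p,z)[:2]-c)@R*1e3
pv,tp=b((259,178),.06),b((268.5,125.5),.054); rp,rt=b((348,178),.06),b((365,127),.054)
print('pivot',pv,'tip',tp,'theta',np.arctan2(tp[1]-pv[1],-(tp[0]-pv[0])),'rod',rp,rt)
print('cover edge',b((188,165),.071),'rim',b((450,87),.075),b((427,246),.075))
h=lambda n:14.5*n[1]+11*n[0]
for th in np.linspace(.1,np.pi/2,9):
    d=np.array([-np.cos(th),np.sin(th)]);n=np.array([np.sin(th),np.cos(th)])
    print(round(th,2),(np.array([10,70])+42*d-(13+h(n))*n).round(1))
E
```

```text
pivot [10.13081469 73.28913117] tip [-45.60011317  83.3896847 ] theta 0.17929168098790962 rod [ 10.08835188 170.42718217] [-44.07947559 185.96478368]
cover edge [-6.23427377 -0.70532847] rim [-83.15981917 257.39159029] [ 83.88686485 259.61766572]
0.1 [-34.6  45.8]
0.28 [-38.7  53. ]
0.47 [-41.4  61.4]
0.65 [-42.3  70.7]
0.84 [-41.1  80.4]
1.02 [-37.5  90.1]
1.2 [-31.7  99. ]
1.39 [-23.7 106.5]
1.57 [-14. 112.]
```

Call:
{"fn": "step_arm", "kwargs": {"deltas": [[[0.13,-0.116,0.1,0,0,0,0],[0.13,-0.116,0.2,0,0,0,0],[0.13,-0.116,0.35,0,0,0,0],[0.13,-0.116,0.48,0,0,0,0],[0.13,-0.116,0.58,0,0,0,0],[0.13,-0.116,0.64,0,0,0,0],[0.13,-0.116,0.67,0,0,0,0],[0.13,-0.116,0.684,0,0,0,0],[0.13,-0.116,0.684,0,0,0,0]]]}}

```text
t: 7.05
tool_pos: [0.5032, -0.0007, 0.1147]
tool_rot: [[-0.975, 0.224, -0.0], [0.224, 0.975, -0.0], [0.0, -0.0, -1.0]]
force: [0.0, 0.1, -0.5]
opening: -0.0003
finger_force: 0.0
```

```bash
python3 - <<'E'
from h import *
st(); snap('wrist','w5')
E
```

```text
t 7.05 box xy [-36.7  41.4] z 0.1147 F [ 0.   0.1 -0.5] op -0.0002941584299363646
toolx in box [-1.     0.002] tool z [-0. -0. -1.]
```

View pics/w5.png

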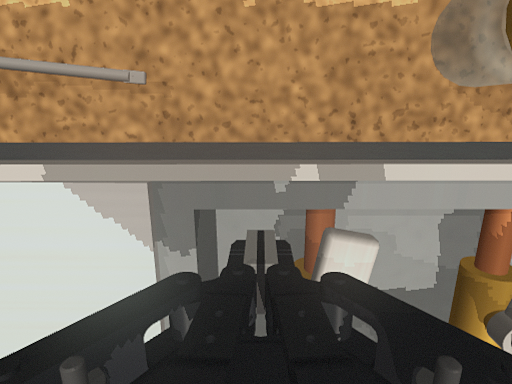

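The fingers at (262,250) stand clear on the −y side of the paddle at (345,255). I'll push along the arc.

Call:
{"fn": "step_arm", "kwargs": {"deltas": [[[-0.006,0.025,0,0,0,0,0],[0.007,0.049,0,0,0,0,0],[0.016,0.077,0,0,0,0,0],[0.018,0.108,0,0,0,0,0],[0.014,0.14,0,0,0,0,0],[0.003,0.172,0,0,0,0,0],[-0.017,0.202,0,0,0,0,0],[-0.043,0.227,0,0,0,0,0],[-0.065,0.24,0,0,0,0,0],[-0.076,0.245,0,0,0,0,0],[-0.082,0.245,0,0,0,0,0],[-0.082,0.245,0,0,0,0,0]]]}}

```text
t: 8.3
tool_pos: [0.5426, 0.0669, 0.1142]
tool_rot: [[-0.975, 0.223, -0.003], [0.223, 0.975, 0.001], [0.003, 0.0, -1.0]]
force: [-8.3, 2.6, 2.7]
opening: 0.0002
finger_force: 4.3
```

Call:
{"fn": "step_arm", "kwargs": {"deltas": [[[-0.008,0,0,0,0,0,0],[-0.008,0,0,0,0,0,0]]]}}

```text
t: 8.5
tool_pos: [0.5432, 0.0668, 0.114]
tool_rot: [[-0.975, 0.222, -0.007], [0.222, 0.975, 0.002], [0.008, 0.0, -1.0]]
force: [-18.0, 3.5, 11.4]
opening: 0.0002
finger_force: 9.4
```

```bash
python3 - <<'E'
from h import *
st(); snap('wrist','w6')
E
```

```text
t 8.5 box xy [-12.7 116.1] z 0.114 F [-18.    3.5  11.4] op 0.00023854713073727694
toolx in box [-1. -0.] tool z [-0.007  0.002 -1.   ]
```

View pics/w6.png

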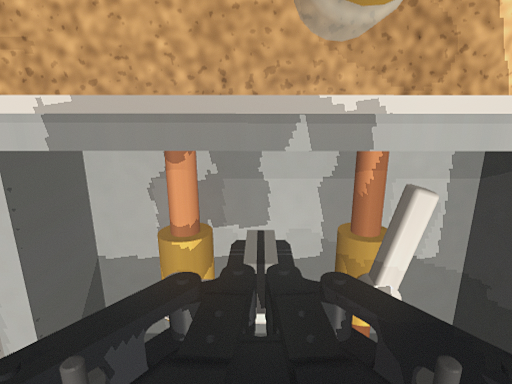

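The force rises to 18 N at the expected place, so the paddle is at its stop and hidden behind the fingers. The rod at (405,240) is untouched. I'll retreat and check.

Call:
{"fn": "step_arm", "kwargs": {"deltas": [[[0.03,0,0,0,0,0,0],[0.06,0,0,0,0,0,0],[0.06,0,-0.1,0,0,0,0],[0.06,0,-0.25,0,0,0,0],[0.06,0,-0.4,0,0,0,0],[0.06,0,-0.55,0,0,0,0],[0.06,0,-0.65,0,0,0,0],[0.06,0,-0.7,0,0,0,0],[0.06,0,-0.7,0,0,0,0],[0.06,0,-0.7,0,0,0,0]]]}}

```text
t: 9.55
tool_pos: [0.5283, 0.0694, 0.3242]
tool_rot: [[-0.975, 0.223, 0.0], [0.223, 0.975, 0.0], [-0.0, 0.0, -1.0]]
force: [-0.5, -0.4, -0.1]
opening: 0.0001
finger_force: 0.0
```

```bash
python3 - <<'E'
from h import *
st(); snap('wrist','w7')
E
```

```text
t 9.55 box xy [-27.9 115.3] z 0.3242 F [-0.5 -0.4 -0.1] op 8.525039769047799e-05
toolx in box [-1.     0.001] tool z [ 0.  0. -1.]
```

View pics/w7.png

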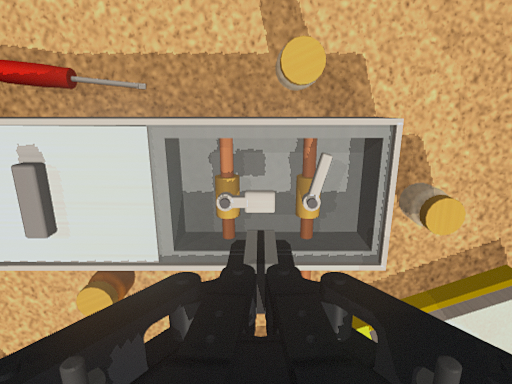

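The paddle now points along +y, from (225,202) to (274,202), parallel to the rim. The rod is unchanged, the jars are standing and the cover is aside. I'll do a numeric check of the cover and then sign off.

```bash
python3 - <<'E'
from h import *
B=np.load('box.npz');c,R=B['c'],B['R']
b=lambda p,z:(ray('w7',*p,z)[:2]-c)@R*1e3
pv,tp=b((225,202),.06),b((274.5,202),.054)
e=[b((u,v),.071)[1] for u,v in((148,126),(161,262))]
print(pv,tp,'theta',np.arctan2(tp[1]-pv[1],-(tp[0]-pv[0])),'cover y',np.array(e)-(pv[1]-70)-121)
if max(e)-(pv[1]-70)-121<-117: print(job.sign_off())
E
```

```text
[ 8.3833487  73.59159656] [ 10.27779102 129.76212893] theta 1.6045101697705875 cover y [-125.75579611 -125.83551827]
the job is handed in; nothing more can be done
None
```

The job is handed in: the cover is on the deck about 2 mm from its end stop (measured from the camera image), the paddle handle is shut against its stop, and the plain handle and bystanders look undisturbed in the last view of the valve area.

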